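# Start the filler plug of a pump

### The arm

A 7-joint arm with a two-finger parallel gripper is mounted at the origin on the work surface. World frame = base frame: x ahead of the robot, y to its left, z up, the work surface at z = 0. Lengths are in m, angles in degrees, forces in N, time in s.
With the tool pointing down it reaches from about 0.425 to 0.875 m from the base axis. Payload 4.7 kg.
Tool frame: the origin (TCP) lies at the very end of the fingers, on their centre line; the grasp point (between the pads) lies 19 mm behind it; z points along the fingers, y is the line along which they close (so a half turn about z gives the same grasp; the last joint's range is limited). The gripper opens to 87 mm and grips with 3 to 60 N. Pads are 19 mm wide; open, the fingers measure 117 mm over their backs; the gripper's body (75 mm by 190 mm) begins 51 mm behind the grasp point.
Start: joints at [70.766, 18.392, -4.016, 83.108, 1.295, 78.541, -3.26], TCP at [0.223, -0.611, 0.223] pointing down, gripper open.
Joint ranges: [-163.93, 163.93], [-17.29, 119.83], [-79.2, 71.16], [3.27, 140.29], [-89.18, 269.18], [5.43, 117.66], [-154.24, 154.24]. Speed limits (degrees/s): [147.25, 147.25, 180, 180, 180, 180, 180].

### API

Orientations are given as [roll, pitch, yaw] about the fixed x, y, z axes, in that order (R = Rz(yaw) Ry(pitch) Rx(roll)).
In Python, from cell import telemetry, cams, env gives the robot as it stands.
- The arm moves only by the tool arm_command, never from a script. Its argument "series" is text: rows parted by semicolons, each of 5 numbers parted by spaces: the shift along the tool's x, y, z in mm, then the turn about the tool's z in rad, then the closure in counts, from 0 (fully open) to 255 (shut). A call has 1 to 20 rows; each row shifts and turns the commanded pose from where the row before left it, along the tool's axes as they then stand; what a row does not reach is not made up. A row lasts 1/12 s, in which the tool goes at most 41.7 mm and 7.16 degrees, less where a joint would pass 70% of its speed; a pose out of reach is approached as far as the arm can. A call is refused whole if a number of a shift passes 41.7 or a number of a turn 0.125, either way. A call with a gripper value outside its range is refused whole. The fingers move at their own pace and stop on an object; "squeeze" is the grip in N (left out, the last holds). Time passes only in rows, so rows that do not move let the fingers close. It gives the time, the measured TCP pose, the force, the opening and the grip force at its end, in the units of the state.
- telemetry.get_obs(): the state, without advancing time (a new reading comes with each control period).
- cams.read_camera(name): name is "scene" or "top" or "wrist"; returns the picture (480x640x3 uint8, blue, green, red); there is no depth.
- cams.calibration(name): a dict with "K" (3x3 intrinsics, pixels), "dist" ([k1, k2, p1, p2, k3] as OpenCV has them; the pictures are not rectified), "origin" and "rotation" of the camera in the world; the wrist camera has in their place "hand_eye" (4x4, takes a point from camera to tool coordinates, whose origin is the TCP and whose axes are the flange's). Camera axes: x right, y down, z forward; pixel columns grow to the right and rows downward; lengths in m; the calibration is good to about 2 mm. A picture is of the moment at which its call begins: read the wrist's pose just before it. calibration takes no time and is no camera call.
- env.sign_off(): hands the job in; it is judged then, once.
The state is a dict: "time_s": time; "qpos": joint angles; "joint_velocities": joint speeds; "effort": joint torques, N m; "tool_pos": TCP position; "tool_rot": TCP orientation; "force": force on the tool from outside, world axes, zero at the start; "wrist_torque": the same for the moment, N m; "grip_width": finger opening in m; "grasp_force": force on a finger pad.
Only numpy, scipy, OpenCV 4.12 (cv2) and the standard library are available. Lean on these libraries where they do the work, as an engineer would, in place of code of your own. Each camera call takes 0.05 s, during which the arm holds its last target. There are 200 camera calls.

### The job

Close up the small pump: first turn the handle of its brass vent cock to half open (45 degrees) so that air can escape. Then start the steel filler plug that stands loosely in the mouth of the threaded boss: turn it backward (anticlockwise seen from above) until you feel or see it drop into the thread, turn it forward (clockwise) one full turn from there, and finish while still holding the plug's grip between the fingers, without letting go. Leave the vent half open and do not disturb the loose things around.

Things in the scene. Friction and masses are not known exactly. Their poses are not given: they have to be found in the camera images.
- pump: pump fixed on an aluminium plate (350 x 280 x 12 mm): dark iron chamber 125 x 200 mm, top 115 mm above the bench, blue motor on its +x side (top 127 mm). Origin: bench level under the chamber's centre; z up. On the chamber: threaded boss (56 mm across, rim 150 mm high) at x 0, y -55 mm; brass vent cock at x 0, y +60 mm, its spout pointing to +y (below 146 mm)
- vent (a joint): angle of the vent cock's handle, rad: 0 = shut (handle along the pump's x, square across the spout), 1.571 = fully open (handle in line with the spout), growing anticlockwise seen from above; half open is 0.785. Stiff (0.06 N m): stays where it is left
- vent_handle: the vent cock's handle, an upright steel bar on a vertical axis: 44 mm long (its x), 12 mm thick (its y), 36 mm tall. Origin: centre of its underside, on the axis, 160 mm above the bench; only a hub of 11 mm radius and the cock's body lie beneath it
- plug (a joint): angle of the filler plug, rad, growing when turned forward (clockwise from above). Starts between 0.5 and 1.5, resting on the first thread crest; turned backward it drops just past 0 (about -0.1 to -0.2); one turn forward from the drop is 6.28. Turned forward without the drop it jams near 2.1. Stops at -1.5 and 7.78. Turns easily (about 0.015 N m)
- plug_lift (a joint): height of the plug, m: about -0.001 at first, 0 just before the drop, -0.007 after it, then 0.007 lower per forward turn: -0.014 after one. Cannot be lifted out. Only its weight (about 0.5 kg) makes it drop: a firm grip holds it up until slackened; fingers set 2 to 4 mm wider than the bar turn it and let it drop and sink
- plug_head: grip of the filler plug, an upright steel bar on the plug's vertical axis: 46 mm long (its x), 14 mm thick (its y), 36 mm tall; beneath it a round flange 43 mm across, 8 mm thick. Origin: centre of the bar's underside (flange top), on the axis, 174 mm above the bench at plug_lift 0. At plug 0 its x lies along the pump's x
- wrench: steel spanner, 150 mm long, lying on the carrier plate; not to be disturbed
- flange_ring: flat black rubber ring, 64 mm across, 6 mm thick, on the carrier plate; not to be disturbed
- spare_pin: upright steel pin, 18 mm across, 45 mm tall, on the carrier plate; not to be disturbed
- screwdriver: screwdriver lying on the bench to the right of the pump; not to be disturbed
- sealant: white bottle with black cap, 52 mm across, 120 mm tall, on the bench to the left; not to be disturbed
- carton: white carton 130 x 90 x 70 mm, on the bench to the left; not to be disturbed
- parts_bin: small yellow open bin 140 x 100 x 60 mm, on the bench to the right; not to be disturbed

How it is judged (in metres and radians):
On the way, in this order (a step that is already met when the one before it is completed fails the run):
1. the vent cock stands half open (value of joint vent between 0.6154 and 0.9554 rad and velocity of joint vent between -0.1 and 0.1 rad/s and contact force between the fingers and vent_handle below 0.2 N), for 0.2 s.
2. turned backward, the plug has dropped into the thread (value of joint plug below 0.2 rad and value of joint plug_lift below -0.0045 m), for 0.1 s.
At the end, for the whole second after the job is handed in: the plug has been turned one full turn (within 0.8 rad) forward of the drop and sits 14 mm (within about 2 mm) below its first height, at rest and gripped by the fingers with more than 1.5 N; the vent cock is half open within 0.17 rad (10 degrees) and not touched (value of joint vent between 0.6154 and 0.9554 rad and value of joint plug between 5.4832 and 7.0832 rad and value of joint plug_lift between -0.0162 and -0.0115 m and contact force between the fingers and plug_head above 1.5 N and velocity of joint plug between -0.1 and 0.1 rad/s and contact force between the arm and vent_handle below 0.2 N); the arm keeps its last pose, push and grip.
It fails at once if a loose thing around the pump is pushed more than 30 mm (distance of any of wrench, flange_ring, spare_pin, screwdriver, sealant, carton, parts_bin from where it was at the start of the episode above 0.03 m).
It also fails if it takes over 72 s, if anything falls off the work surface, if the arm or the gripper's body presses on something with over 40 N, if the wrist force passes 120 N, or if a joint passes its speed limit or range.

## Working session

There is one attempt and no reset: what is moved stays moved. The work goes in short steps, Python scripts to look and compute and a tool call to move; the robot and the scene stay as the last step left them, time stands still between calls to the robot, and variables do not carry over. Pictures are saved under pics/ and viewed, at most 10 in all, crops included, and the job is handed in when it is done.

Besides the shell and the picture viewer there is one more tool, called after ">>>" as name(argument=value, ...) on one line, values as JSON. arm_command: Moves the arm, as the interface text tells. Its arguments: {"type":"object","properties":{"series":{"type":"string"},"squeeze":{"type":"number"}},"required":["series"]}

```bash
ls; mkdir -p pics; python3 - <<'E'
from cell import telemetry,cams
import cv2,numpy as np
o=telemetry.get_obs(); print({k:np.round(o[k],3).tolist() for k in ('time_s','tool_pos','tool_rot','grip_width','force')})
a=cams.read_camera("scene");b=cams.read_camera("top")
cv2.imwrite('pics/scene.png',a);cv2.imwrite('pics/top.png',b)
for n in('scene','top','wrist'):print(n,cams.calibration(n))
E
```

```text
pics
{'time_s': 0.0, 'tool_pos': [0.223, -0.61, 0.221], 'tool_rot': [-179.893, 0.005, 20.042], 'grip_width': 0.087, 'force': [0.689, 0.055, -0.016]}
scene {'K': array([[552.53505931,   0.        , 317.51571728],
       [  0.        , 552.53505931, 240.89526039],
       [  0.        ,   0.        ,   1.        ]]), 'dist': array([-0.03006136,  0.        ,  0.        ,  0.        ,  0.        ]), 'origin': array([ 1.10428478, -0.96440842,  0.97905319]), 'rotation': array([-127.39832127,    1.07848246,   28.70272812])}
top {'K': array([[567.81297015,   0.        , 315.22933535],
       [  0.        , 567.81297015, 234.69280905],
       [  0.        ,   0.        ,   1.        ]]), 'dist': array([-0.07067411,  0.        ,  0.        ,  0.        ,  0.        ]), 'origin': array([ 0.43014389, -0.0031208 ,  1.67690132]), 'rotation': array([-175.18171568,   -0.37391345,  -88.85484294])}
wrist {'K': array([[355.60184747,   0.        , 321.41714569],
       [  0.        , 355.60184747, 240.06372664],
       [  0.        ,   0.        ,   1.        ]]), 'dist': array([-0.06837582,  0.        ,  0.        ,  0.        ,  0.        ]), 'hand_eye': array([[-1.25034274e-03, -9.58676853e-01, -2.84494515e-01,
         7.91548978e-02],
       [ 9.99999212e-01, -1.16626734e-03, -4.64923729e-04,
         3.23319963e-05],
       [ 1.13914957e-04, -2.84494872e-01,  9.58677555e-01,
        -1.61866999e-01],
       [ 0.00000000e+00,  0.00000000e+00,  0.00000000e+00,
         1.00000000e+00]])}
```

View pics/top.png

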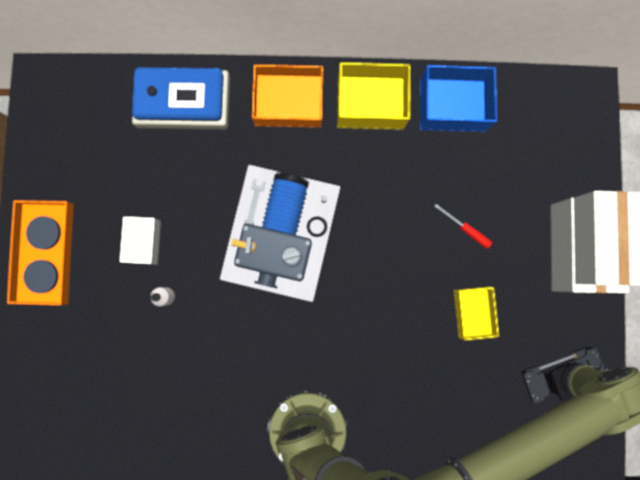

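View pics/scene.png

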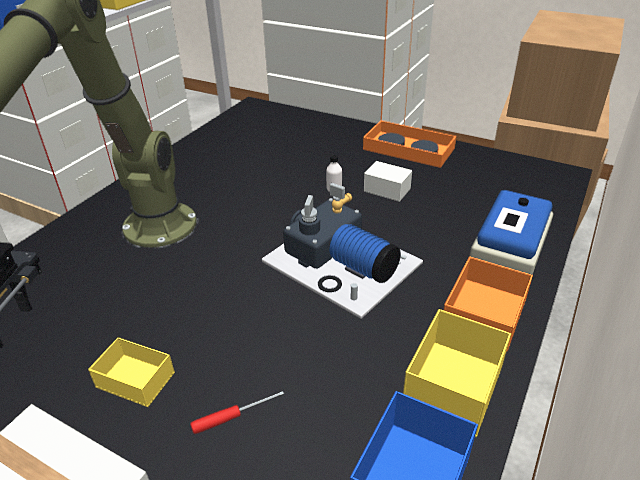

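The top view shows the pump with the plug at about (291,256), the vent at (247,244) and the spout pointing left. The pump's x points up the image, tilted about 14° to the right.

```bash
cat > h.py <<'E'
import cv2,numpy as np
from cell import telemetry,cams
from scipy.spatial.transform import Rotation as R
def campose(n,o=None):
    c=cams.calibration(n)
    if n=='wrist':
        o=o or telemetry.get_obs()
        T=np.eye(4);T[:3,:3]=R.from_euler('xyz',o['tool_rot'],degrees=True).as_matrix();T[:3,3]=o['tool_pos']
        T=T@c['hand_eye'];return c,T[:3,:3],T[:3,3]
    return c,R.from_euler('xyz',c['rotation'],degrees=True).as_matrix(),np.array(c['origin'])
def cast(n,px,z,o=None):
    c,Rm,t=campose(n,o)
    u=cv2.undistortPoints(np.float64(px).reshape(-1,1,2),c['K'],c['dist']).reshape(-1,2)
    d=np.c_[u,np.ones(len(u))]@Rm.T
    return t+d*((z-t[2])/d[:,2])[:,None]
def proj(n,P,o=None):
    c,Rm,t=campose(n,o)
    return cv2.projectPoints((np.float64(P).reshape(-1,3)-t)@Rm,np.zeros(3),np.zeros(3),c['K'],c['dist'])[0].reshape(-1,2)
E
python3 - <<'E'
from h import *
b=cv2.imread('pics/top.png')
m=(b.min(2)>150).astype(np.uint8); m[:150]=0;m[310:]=0;m[:,:200]=0;m[:,360:]=0
cs=max(cv2.findContours(m,0,2)[0],key=cv2.contourArea)
W=cast('top',cs.reshape(-1,2),.012)[:,:2]
print(cv2.minAreaRect((W*1000).astype(np.float32)))
print(cast('top',[[291,256]],.209),cast('top',[[247,244]],.196))
c=cv2.resize(b[210:290,215:325],None,fx=7,fy=7,interpolation=cv2.INTER_CUBIC);cv2.imwrite('pics/crop.png',c)
E
```

```text
((576.0777587890625, 93.29204559326172), (281.6272277832031, 351.1180419921875), 77.69054412841797)
[[0.49747457 0.05131672 0.209     ]] [[0.52706775 0.16757099 0.196     ]]
```

View pics/crop.png

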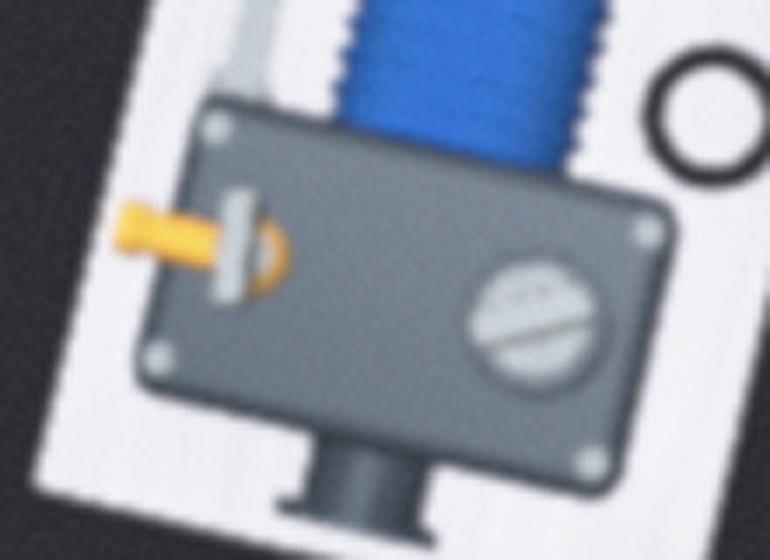

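```bash
cat >> h.py <<'E'
def plan(target,yaw=None,o=None):
    """shift in tool axes (mm) and turn (rad about tool z, nearest modulo pi)"""
    o=o or telemetry.get_obs()
    Rm=R.from_euler('xyz',o['tool_rot'],degrees=True).as_matrix()
    s=Rm.T@(np.array(target)-o['tool_pos'])*1000
    t=None if yaw is None else -np.deg2rad(yaw-o['tool_rot'][2])
    if t is not None:t=(t+np.pi/2)%np.pi-np.pi/2
    return np.round(s,1).tolist(),t
E
python3 - <<'E'
from h import *
s=(np.array([[215,128],[648,234],[157,358],[592,462]])+.5)/7-.5+[215,210]
W=cast('top',s,.116);c=W.mean(0);print(W.round(4),c)
x=(W[0]+W[1]-W[2]-W[3]);y=W[0]+W[2]-W[1]-W[3]
ya=np.degrees(np.arctan2(x[1],x[0]));print(ya,np.degrees(np.arctan2(y[1],y[0]))-90)
a=np.deg2rad(-12.5)
for n,Y in(('plug',-.055),('vent',.06)):
    p=c[:2]+Y*np.array([-np.sin(a),np.cos(a)]);print(n,p)
o=telemetry.get_obs()
print(plan([.50,.07,.32],-12.5),plan([.56,-.3,.32]))
E
```

```text
[[0.5769 0.1829 0.116 ]
 [0.5385 0.0111 0.116 ]
 [0.4857 0.203  0.116 ]
 [0.4485 0.0312 0.116 ]] [0.51238391 0.10704178 0.116     ]
-12.491238293130003 -12.410693884719691
plug [0.50047973 0.0533455 ]
vent [0.52537029 0.16561954]
([493.8, -544.1, -97.6], np.float64(0.567942589115435)) ([423.3, -175.9, -98.2], None)
```

>>> arm_command(series="35 -15 -8 0 0;35 -15 -8 0 0;35 -15 -8 0 0;35 -15 -8 0 0;35 -15 -8 0 0;35 -15 -8 0 0;35 -15 -8 0 0;35 -15 -8 0 0;35 -15 -8 0 0;35 -15 -8 0 0;35 -15 -8 0 0;35 -15 -8 0 0")

```text
time_s: 1.1
tool_pos: [0.5565, -0.2961, 0.3186]
tool_rot: [-180.0, 0.0, 20.0]
force: [1.4, -0.4, -0.4]
grip_width: 0.0869
grasp_force: 0.0
```

```bash
python3 -c "
from h import *
o=telemetry.get_obs();print(o['time_s'],o['tool_pos'],o['tool_rot'],plan([.513,.108,.32],-12.45))"
```

```text
1.1 [ 0.55646286 -0.29613203  0.31861768] [-1.79985994e+02  2.91170937e-02  2.00293048e+01] ([97.6, -394.6, -1.3], np.float64(0.5668708068313046))
```

>>> arm_command(series="8.1 -32.9 0 0 0;8.1 -32.9 0 0 0;8.1 -32.9 0 0 0;8.1 -32.9 0 0 0;8.1 -32.9 0 0 0;8.1 -32.9 0 0 0;8.1 -32.9 0 0 0;8.1 -32.9 0 0 0;8.1 -32.9 0 0 0;8.1 -32.9 0 0 0;8.1 -32.9 0 0 0;8.1 -32.9 0 0 0;0 0 0 0.11 0;0 0 0 0.11 0;0 0 0 0.11 0;0 0 0 0.11 0;0 0 0 0.127e0 0")

```text
out of range: a turn must lie within [-0.125, 0.125]
```

>>> arm_command(series="8.1 -32.9 0 0 0;8.1 -32.9 0 0 0;8.1 -32.9 0 0 0;8.1 -32.9 0 0 0;8.1 -32.9 0 0 0;8.1 -32.9 0 0 0;8.1 -32.9 0 0 0;8.1 -32.9 0 0 0;8.1 -32.9 0 0 0;8.1 -32.9 0 0 0;8.1 -32.9 0 0 0;8.1 -32.9 0 0 0;0 0 0 0.1 0;0 0 0 0.1 0;0 0 0 0.1 0;0 0 0 0.1 0;0 0 0 0.1 0;0 0 0 0.067 0;0 0 0 0 0")

```text
time_s: 2.68
tool_pos: [0.5114, 0.1065, 0.3181]
tool_rot: [180.0, 0.0, -12.5]
force: [-0.5, 0.5, 0.9]
grip_width: 0.0869
grasp_force: 0.0
```

```bash
python3 - <<'E'
from h import *
o=telemetry.get_obs();im=cams.read_camera('wrist');cv2.imwrite('pics/w1.png',im)
print(o['time_s'],o['tool_pos'],o['tool_rot'],o['qpos'])
print(proj('wrist',[[.5005,.0533,.209],[.5254,.1656,.196]],o))
import pickle;pickle.dump(o,open('o1.pkl','wb'))
E
```

```text
2.6833 [0.51136    0.10650039 0.31808615] [ 1.79975585e+02  4.67125677e-02 -1.25388461e+01] [  19.84015042    2.75138719  -35.57266236   91.07984521    1.60217636
   86.73565282 -118.33281154]
[[390.42686411 237.03127305]
 [248.95326213 232.95160443]]
```

View pics/w1.png

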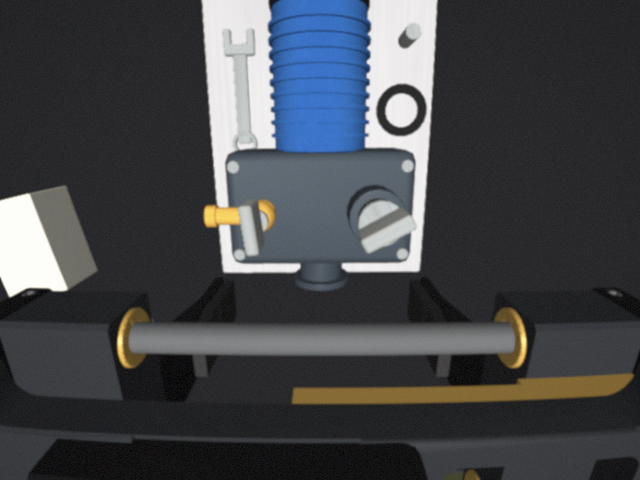

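The wrist view shows the vent bar from (247,205) to (252,255) and the plug bar around (388,228), tilted. I'll zoom in on both.

```bash
python3 - <<'E'
import cv2
a=cv2.imread('pics/w1.png')
cv2.imwrite('pics/w1c.png',cv2.hconcat([cv2.resize(a[190:270,s:s+80],None,fx=5,fy=5,interpolation=cv2.INTER_CUBIC) for s in(205,345)]))
E
```

```text
(no output)
```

View pics/w1c.png

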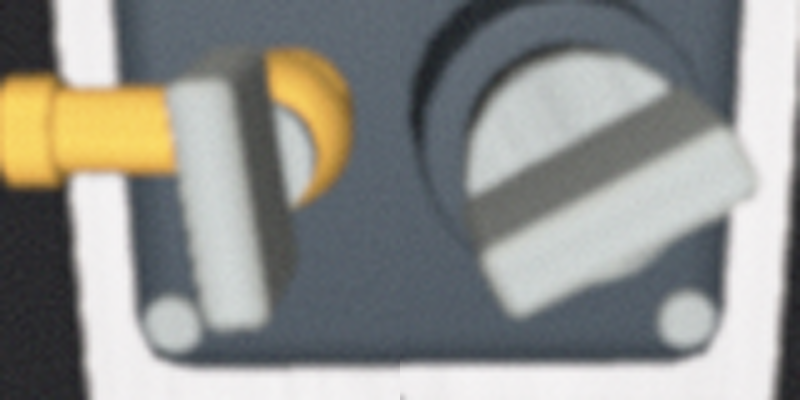

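```bash
python3 - <<'E'
from h import *
import pickle;o=pickle.load(open('o1.pkl','rb'))
for n,q,z,off in(('vent',[(170,80),(233,78),(268,325),(208,330)],.196,205),('plug',[(82,255),(320,128),(357,187),(120,318)],.209,345)):
    px=(np.array(q)+.5)/5-.5+[off,190]
    W=cast('wrist',px,z,o)[:,:2]*1000
    (c,s,a)=cv2.minAreaRect(W.astype(np.float32))
    d=(W[0]+W[1]-W[2]-W[3]) if n=='vent' else W[1]+W[2]-W[0]-W[3]
    print(n,W.mean(0),c,s,a,np.degrees(np.arctan2(d[1],d[0])))
E
```

```text
vent [527.29129924 165.37338035] (527.4248657226562, 165.35174560546875) (10.309061050415039, 43.116329193115234) 82.24522399902344 -7.763950509743402
plug [503.20731846  54.49524964] (503.4627990722656, 54.416690826416016) (12.403243064880371, 42.90596008300781) 18.053829193115234 -72.53621385327249
```

```bash
python3 -c "
from h import *
print(plan([.527,.1655,.165],-7.8))"
```

```text
([2.7, -61.0, 153.1], np.float64(-0.0795349766241289))
```

>>> arm_command(series="0.7 -20 0 0 130;1 -20 0 0 130;1 -21 0 0 130;0 0 0 -0.08 130;0 0 30 0 130;0 0 30 0 130;0 0 30 0 130;0 0 25 0 130;0 0 20 0 130;0 0 10 0 130;0 0 8 0 130;0 0 0 0 130")

```text
time_s: 3.73
tool_pos: [0.5268, 0.1653, 0.1644]
tool_rot: [180.0, 0.1, -7.8]
force: [-0.4, 0.4, -0.5]
grip_width: 0.0425
grasp_force: 0.0
```

```bash
python3 - <<'E'
from h import *
o=telemetry.get_obs();im=cams.read_camera('wrist');cv2.imwrite('pics/w2.png',im)
print(o['tool_pos'],o['tool_rot'],o['qpos'],o['grip_width'],plan([.527,.1655,.165],-7.8))
E
```

```text
[0.52678811 0.16533267 0.16437042] [ 1.79965689e+02  1.14480528e-01 -7.80901688e+00] [  14.39756075   11.99728083  -38.70707424  100.42189052    7.8960007
   70.45166452 -124.17463197] 0.04250445536234926 ([-0.5, 0.2, 0.6], np.float64(-0.0003981419761487359))
```

View pics/w2.png

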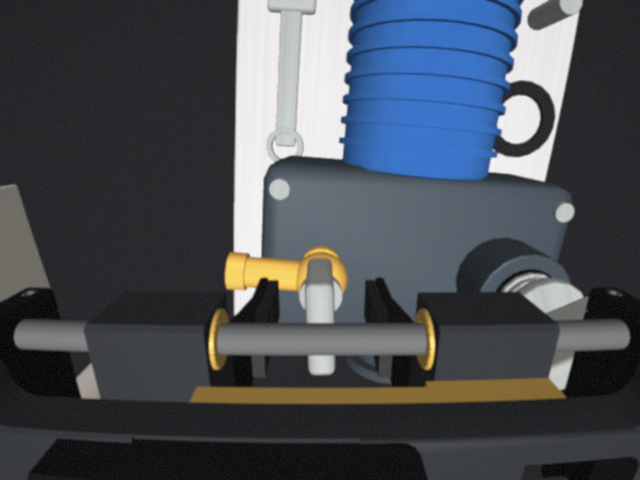

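The fingers straddle the vent bar, with the bar centred between them at about (320,320). Next I grip it and turn it.

>>> arm_command(series="0 0 0 0 255;0 0 0 0 255;0 0 0 0 255;0 0 0 0 255;0 0 0 0 255;0 0 0 -0.07 255;0 0 0 -0.07 255;0 0 0 -0.07 255;0 0 0 -0.07 255;0 0 0 -0.07 255;0 0 0 -0.07 255;0 0 0 -0.07 255;0 0 0 -0.07 255;0 0 0 -0.07 255;0 0 0 -0.075 255;0 0 0 0 255;0 0 0 0 255", squeeze=15)

```text
time_s: 5.2
tool_pos: [0.5274, 0.167, 0.1659]
tool_rot: [-179.9, -0.1, 32.5]
force: [-0.7, 3.8, 0.8]
grip_width: 0.0119
grasp_force: 15.0
```

>>> arm_command(series="0 0 0 0 130;0 0 0 0 130;0 0 0 0 130;0 0 0 0 130;0 0 0 0 130;0 0 -20 0 130;0 0 -30 0 130;0 0 -30 0 130;0 0 -30 0 130;0 0 -30 0 130;0 0 -10 0 130;0 0 0 0 130")

```text
time_s: 6.2
tool_pos: [0.5288, 0.1661, 0.3186]
tool_rot: [179.9, -0.3, 32.5]
force: [0.1, -0.3, -0.0]
grip_width: 0.0427
grasp_force: 0.0
```

```bash
python3 - <<'E'
from h import *
o=telemetry.get_obs();im=cams.read_camera('wrist')
import pickle;pickle.dump(o,open('o2.pkl','wb'));cv2.imwrite('pics/w3.png',im)
print(o['time_s'],o['tool_pos'],o['tool_rot'],o['qpos'],o['grip_width'])
P=proj('wrist',[[.527,.1655,.196],[.503,.0545,.209]],o);print(P)
c=[]
for p in P:
    u,v=np.clip((p-40).round().astype(int),0,[560,400]);print(u,v);c.append(cv2.resize(im[v:v+80,u:u+80],None,fx=5,fy=5,interpolation=cv2.INTER_CUBIC))
cv2.imwrite('pics/w3c.png',cv2.hconcat(c))
E
```

```text
6.2 [0.52876639 0.16609262 0.3185547 ] [179.87229976  -0.28385038  32.50670025] [ 19.57866558   7.9561156  -44.04210576  87.01706779   5.61490626
  86.95989791 -81.94974592] 0.042668381518930557
[[320.41916046 236.77526555]
 [413.59623476 329.29882594]]
280 197
374 289
```

View pics/w3c.png

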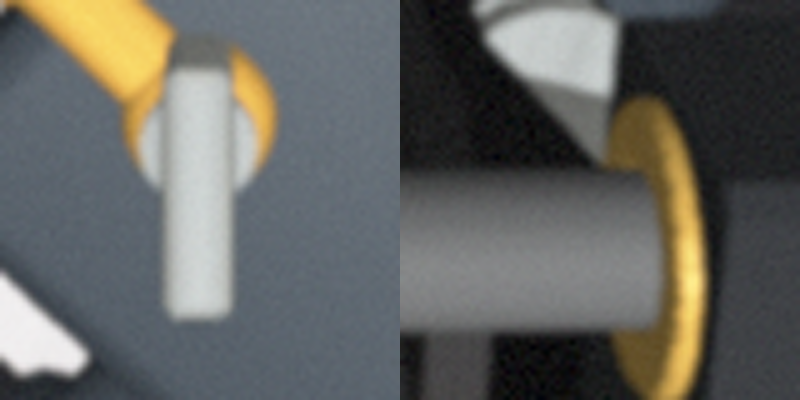

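The vent bar is aligned with the tool at yaw 32.5°, about 45° to the spout, so it is half open. On to the plug.

```bash
python3 -c "
from h import *
print(plan([.5025,.0545,.177],107.5))"
```

```text
([-81.4, 80.0, 139.1], np.float64(-1.3087124625971662))
```

>>> arm_command(series="-20.4 20 0 0 130;-20.4 20 0 0 130;-20.3 20 0 0 130;-20.3 20 0 0 130;0 0 0 -0.119 130;0 0 0 -0.119 130;0 0 0 -0.119 130;0 0 0 -0.119 130;0 0 0 -0.119 130;0 0 0 -0.119 130;0 0 0 -0.119 130;0 0 0 -0.119 130;0 0 0 -0.119 130;0 0 0 -0.119 130;0 0 0 -0.119 130;0 0 10 0 130;0 0 0 0 130")

```text
time_s: 7.67
tool_pos: [0.5002, 0.0539, 0.3019]
tool_rot: [-179.7, -0.1, 107.3]
force: [0.1, -0.0, -0.5]
grip_width: 0.0426
grasp_force: 0.0
```

```bash
python3 - <<'E'
from h import *
o=telemetry.get_obs();im=cams.read_camera('wrist')
cv2.imwrite('pics/w4.png',im)
print(o['time_s'],o['tool_pos'],o['tool_rot'],o['qpos'],o['grip_width'],plan([.5025,.0545,.177],107.5,o))
p=proj('wrist',[[.503,.0545,.209]],o)[0];print(p)
u,v=(p-50).round().astype(int);print(u,v)
cv2.imwrite('pics/w4c.png',cv2.resize(im[v:v+100,u:u+100],None,fx=5,fy=5,interpolation=cv2.INTER_CUBIC))
E
```

```text
7.6667 [0.50024444 0.05385992 0.30191948] [-1.79708913e+02 -8.59389205e-02  1.07323979e+02] [ 29.54586264   0.49938163 -38.55852084  94.82261902   0.26930131
  85.08738529   8.28801814] 0.04262263056031102 ([-0.2, 3.0, 124.9], np.float64(-0.0030721449032220516))
[324.66000884 243.86441033]
275 194
```

View pics/w4c.png

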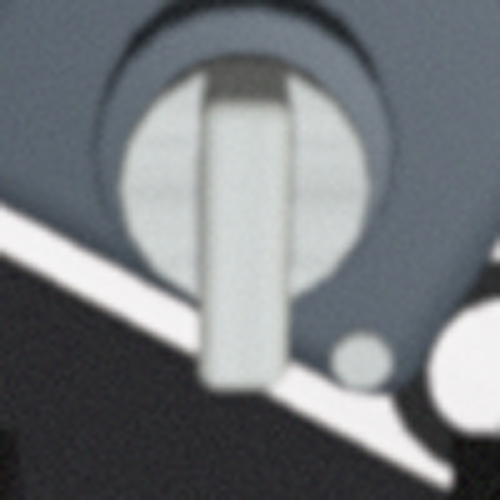

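```bash
python3 -c "
from h import *
W=cast('wrist',[[323.5,242.5]],.208)[0];print(W)
print(plan([W[0],W[1],.177],107.3))"
```

```text
[0.50233925 0.05481043 0.208     ]
([0.1, 2.6, 125.8], np.float64(0.0005334811391657368))
```

>>> arm_command(series="0 2.6 0 0 130;0 0 30 0 130;0 0 30 0 130;0 0 30 0 130;0 0 20 0 130;0 0 10 0 130;0 0 5 0 130;0 0 0 0 205;0 0 0 0 205;0 0 0 0 205;0 0 0 0 205;0 0 0 0 205", squeeze=10)

```text
time_s: 8.72
tool_pos: [0.5043, 0.0549, 0.1815]
tool_rot: [-180.0, 0.0, 107.5]
force: [-3.5, -0.4, 2.7]
grip_width: 0.0199
grasp_force: 1.7
```

```bash
python3 -c "
from h import *
o=telemetry.get_obs();cv2.imwrite('pics/w5.png',cams.read_camera('wrist'))
print(o['tool_pos'],o['force'],o['grasp_force'],o['grip_width'],plan([.5024,.0548,.177],107.3,o))"
```

```text
[0.50430102 0.05494988 0.18153378] [-3.51734875 -0.4464794   2.71513339] 1.685788268732722 0.019927527028331136 ([0.4, -1.9, 4.5], np.float64(0.003771906123333668))
```

>>> arm_command(series="0 0 0 0 205;0 0 0 0 205;0 0 0 0 205")

```text
time_s: 9.02
tool_pos: [0.5031, 0.0545, 0.1807]
tool_rot: [-179.8, 0.0, 107.5]
force: [-4.6, -1.0, 5.0]
grip_width: 0.0172
grasp_force: 2.9
```

>>> arm_command(series="0 0 0 0 165;0 0 0 0 165;0 0 0 0 165;0 0 0 0 165;0 0 0 0 165")

```text
time_s: 9.43
tool_pos: [0.5045, 0.0553, 0.1805]
tool_rot: [180.0, 0.0, 107.5]
force: [-0.2, -0.4, -0.0]
grip_width: 0.0302
grasp_force: 0.0
```

```bash
python3 -c "
from h import *
o=telemetry.get_obs();print(o['tool_pos'],plan([.5023,.0548,.177],107.3,o))"
```

```text
[0.50454633 0.05526776 0.18054634] ([0.2, -2.3, 3.5], np.float64(0.004171198979191049))
```

>>> arm_command(series="0.2 -2.6 2 0 165;0 0 1.5 0 165;0 0 0 0 165;0 0 0 0 205;0 0 0 0 205;0 0 0 0 205;0 0 0 0 205")

```text
time_s: 10.02
tool_pos: [0.5018, 0.0546, 0.1771]
tool_rot: [180.0, 0.0, 107.5]
force: [0.1, -0.1, -0.1]
grip_width: 0.0184
grasp_force: 0.0
```

```bash
python3 -c "
from h import *
o=telemetry.get_obs();print(o['tool_pos'],o['grip_width'],plan([.5023,.0548,.177],107.3,o))"
```

```text
[0.50181661 0.05455719 0.17707674] 0.018438083974981073 ([0.1, 0.5, 0.1], np.float64(0.004057779924425242))
```

>>> arm_command(series="0 0 0 0 205;0 0 0 -0.08 205;0 0 0 -0.08 205;0 0 0 -0.08 205;0 0 0 -0.08 205;0 0 0 -0.08 205;0 0 0 -0.08 205;0 0 0 -0.08 205;0 0 0 -0.08 205;0 0 0 -0.08 205;0 0 0 -0.08 205;0 0 0 -0.08 205;0 0 0 -0.08 205;0 0 0 -0.08 205;0 0 0 -0.08 205;0 0 0 -0.08 205;0 0 0 -0.08 205;0 0 0 0 205")

```text
time_s: 11.52
tool_pos: [0.5015, 0.054, 0.1769]
tool_rot: [-180.0, -0.0, -179.0]
force: [-1.7, -1.3, -0.3]
grip_width: 0.0171
grasp_force: 0.6
```

```bash
python3 -c "
from h import *
o=telemetry.get_obs();im=cams.read_camera('wrist');cv2.imwrite('pics/w6.png',im)
print(o['tool_pos'],o['tool_rot'],o['force'],o['wrist_torque'],o['grip_width'],o['grasp_force'],o['qpos'][6],plan([.5023,.0548,.177],None,o))
a=cv2.imread('pics/w5.png')
cv2.imwrite('pics/w6c.png',cv2.hconcat([cv2.resize(x[200:400,220:420],None,fx=2,fy=2) for x in (a,im)]))"
```

```text
[0.50151008 0.05397384 0.1769356 ] [-1.79953296e+02 -3.22982383e-02 -1.79036943e+02] [-1.71276878 -1.29603958 -0.25094928] [-0.18299749  0.0261419  -0.03365334] 0.01709051575830527 0.623185943786666 79.08733235346949 ([-0.8, 0.8, -0.1], None)
```

View pics/w6c.png

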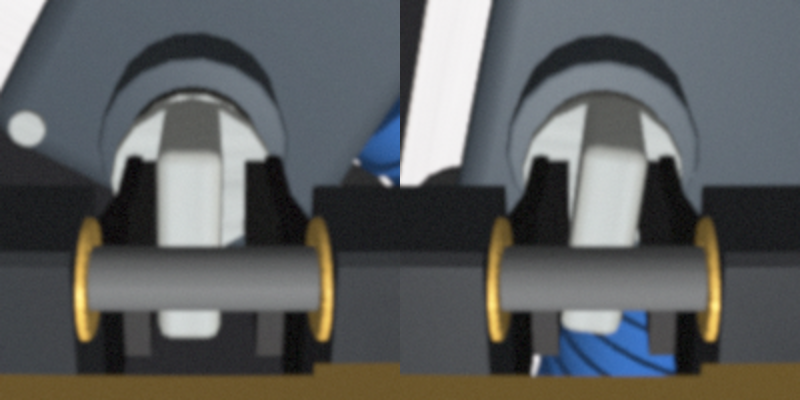

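At tool yaw 181° the bar lags by about 7° of slack, so the plug is at about -0.1 rad. Its top edge has barely moved, so it hasn't clearly dropped. I'll turn a little further and compare the bar-top edge numerically.

>>> arm_command(series="0 0 0 -0.06 205;0 0 0 -0.06 205;0 0 0 -0.06 205;0 0 0 0 205;0 0 0 0 205")

```text
time_s: 11.98
tool_pos: [0.5015, 0.0538, 0.177]
tool_rot: [-179.9, -0.1, -169.0]
force: [-0.6, -3.2, 2.3]
grip_width: 0.0168
grasp_force: 1.3
```

```bash
cat >> h.py <<'E'
def bartop(im):
    """image row of the far top edge of the bar and width of the top face (px)"""
    g=cv2.cvtColor(im,cv2.COLOR_BGR2GRAY)
    m=(g[250:325,295:345]>165).astype(np.uint8)
    n,l,s,c=cv2.connectedComponentsWithStats(m)
    k=1+s[1:,4].argmax();return s[k].tolist(),c[k].round(1).tolist()
def baredges(im):
    """angle, width of the light top face from row-wise edges"""
    g=cv2.cvtColor(im,cv2.COLOR_BGR2GRAY);out=[]
    for r in (285,300,315):
        x=np.where(g[r,285:355]>150)[0]+285;out.append((r,int(x.min()),int(x.max())) if len(x) else None)
    return out
E
python3 -c "
from h import *
o=telemetry.get_obs();im=cams.read_camera('wrist');cv2.imwrite('pics/w7.png',im)
print(o['tool_pos'],o['tool_rot'],o['force'],o['grip_width'],o['grasp_force'])
for n in('w5','w6','w7'):
    a=cv2.imread(f'pics/{n}.png');print(n,bartop(a),baredges(a),cv2.cvtColor(a,6)[255:300:3,322 if n!='w5' else 315].tolist())"
```

```text
[0.50148002 0.05382512 0.17699549] [-1.79949430e+02 -5.31949615e-02 -1.69025122e+02] [-0.59126577 -3.24333635  2.34528673] 0.016816992867840455 1.3219854283417476
w5 ([5, 6, 45, 67, 2092], [27.3, 45.5]) [(285, 300, 341), (300, 300, 341), (315, 300, 341)] [90, 91, 91, 89, 90, 90, 95, 148, 189, 204, 212, 210, 211, 212, 210]
w6 ([12, 25, 35, 48, 1359], [29.0, 49.2]) [(285, 305, 341), (300, 305, 339), (315, 307, 337)] [91, 91, 92, 93, 93, 94, 130, 173, 198, 209, 210, 209, 211, 211, 210]
w7 ([12, 25, 37, 48, 1361], [29.9, 49.3]) [(285, 305, 343), (300, 305, 340), (315, 308, 337)] [93, 88, 92, 94, 91, 96, 133, 175, 197, 211, 208, 210, 210, 212, 210]
```

>>> arm_command(series="0 0 0 0 190;0 0 0 0 190;0 0 0 0 190;0 0 0 0 190")

```text
time_s: 12.37
tool_pos: [0.502, 0.0552, 0.1771]
tool_rot: [180.0, 0.0, -168.8]
force: [-0.4, -0.3, -1.2]
grip_width: 0.0216
grasp_force: 0.0
```

```bash
python3 -c "
from h import *
o=telemetry.get_obs();im=cams.read_camera('wrist');cv2.imwrite('pics/w8.png',im)
print(o['tool_pos'],o['tool_rot'],o['force'],o['grip_width'],o['grasp_force'])
for n in('w7','w8'):
    a=cv2.imread(f'pics/{n}.png');print(n,bartop(a),baredges(a),cv2.cvtColor(a,6)[255:300:3,322].tolist())"
```

```text
[0.50201287 0.05522623 0.17714045] [ 1.79971228e+02  4.82294880e-02 -1.68801600e+02] [-0.41580117 -0.25038535 -1.20769258] 0.02162197369265387 0.0
w7 ([12, 25, 37, 48, 1361], [29.9, 49.3]) [(285, 305, 343), (300, 305, 340), (315, 308, 337)] [93, 88, 92, 94, 91, 96, 133, 175, 197, 211, 208, 210, 210, 212, 210]
w8 ([9, 23, 40, 50, 1587], [29.1, 48.9]) [(285, 300, 343), (300, 300, 343), (315, 304, 342)] [87, 87, 92, 90, 91, 104, 156, 190, 206, 212, 208, 209, 209, 209, 211]
```

```bash
cat >> h.py <<'E'
def barwidth(im,th=150):
    """mean width (px, square to the bar), slope deg, far and near end rows of the light top face"""
    g=cv2.cvtColor(im,cv2.COLOR_BGR2GRAY).astype(float);L=[];Rr=[];rows=range(284,318,2)
    for r in rows:
        x=320
        while g[r,x]>th:x-=1
        L.append(x+(th-g[r,x])/(g[r,x+1]-g[r,x]))
        x=320
        while g[r,x]>th:x+=1
        Rr.append(x-(th-g[r,x])/(g[r,x-1]-g[r,x]))
    l=np.polyfit(rows,L,1);q=np.polyfit(rows,Rr,1);a=np.arctan((l[0]+q[0])/2)
    cx=lambda r:int(round((np.polyval(l,r)+np.polyval(q,r))/2))
    far=next(r for r in range(300,240,-1) if g[r,cx(r)]<th)
    near=next((r for r in range(362,400) if g[r,cx(r)]<th),None)
    return [round(float(v),2) for v in (np.mean(np.array(Rr)-L)*np.cos(a),np.degrees(np.arctan(l[0])),np.degrees(np.arctan(q[0])))],cx(300),far,near
E
python3 -c "
from h import *
for n in('w5','w6','w7','w8'): print(n,barwidth(cv2.imread(f'pics/{n}.png')))
print([proj('wrist',[[.502,.0552,z]]) for z in(.209,.202)])"
```

```text
w5 ([41.86, 0.5, -0.81], 320, 276, 368)
w6 ([30.11, -8.07, -8.73], 324, 274, 366)
w7 ([30.05, -9.53, -10.87], 325, 274, 366)
w8 ([36.09, -10.13, -2.04], 325, 273, 366)
[array([[321.58008305, 329.96990218]]), array([[321.56391029, 321.48727986]])]
```

```bash
python3 -c "
from h import *
def f(pos,yaw,by,z):
    o=dict(tool_pos=np.array(pos),tool_rot=[180,0,yaw]);b=np.deg2rad(by)
    d=.023*np.array([np.cos(b),np.sin(b),0]);P=proj('wrist',[np.array([.5022,.0547,z])+d,np.array([.5022,.0547,z])-d],o);return P[:,1].round(1)
print('w5',f([.5043,.0549,.1815],107.5,107.5,.208))
for z in(.209,.202):print('w8',z,f([.502,.0552,.1771],-168.8,-176,z),'w6',f([.5015,.054,.1769],-179,174,z))
"
```

```text
w5 [272.2 367.5]
w8 0.209 [279.  375.9] w6 [280.6 377.4]
w8 0.202 [272.4 366. ] w6 [273.9 367.4]
```

Projecting the bar top at z=0.202 gives end rows of 272 and 366. I measured 273 and 366, so the plug has dropped. Next I recentre, go lower and turn forward.

>>> arm_command(series="0.5 -1.3 2 0 190;0 0 3 0 190;0 0 0 0 204;0 0 0 0 204;0 0 0 0.08 204;0 0 0 0.1 204;0 0 0 0.1 204;0 0 0 0.1 204;0 0 0 0.1 204;0 0 0 0.1 204;0 0 0 0.1 204;0 0 0 0.1 204;0 0 0 0.1 204;0 0 0 0.1 204;0 0 0 0.1 204;0 0 0 0.1 204;0 0 0 0.1 204;0 0 0 0.1 204;0 0 0 0.1 204;0 0 0 0 204")

```text
time_s: 14.08
tool_pos: [0.5014, 0.0535, 0.1717]
tool_rot: [-180.0, -0.0, 106.3]
force: [0.6, 0.3, 0.7]
grip_width: 0.0172
grasp_force: 0.2
```

```bash
python3 -c "
from h import *
o=telemetry.get_obs();im=cams.read_camera('wrist');cv2.imwrite('pics/w9.png',im)
print(o['time_s'],o['tool_pos'],o['tool_rot'],o['force'],o['qpos'],o['grip_width'],plan([.5018,.0538,.172],None,o),barwidth(im))"
```

```text
14.0833 [0.50141309 0.05354652 0.17174357] [-1.79995380e+02 -2.84235250e-02  1.06264507e+02] [0.63861127 0.34409591 0.74428367] [ 28.39669153   4.76772828 -38.92828415 106.22147223   3.15438746
  70.10148656   4.75499442] 0.017194165852289552 ([0.1, 0.4, -0.3], None) ([31.11, 10.87, 10.16], 317, 278, 371)
```

>>> arm_command(series="0 0 1 0.1 204;0 0 0 0.105 204;0 0 0 0.105 204;0 0 0 0.105 204;0 0 0 0.105 204;0 0 0 0.105 204;0 0 0 0.105 204;0 0 0 0.105 204;0 0 0 0.105 204;0 0 0 0.105 204;0 0 0 0.105 204;0 0 0 0.105 204;0 0 0 0.105 204;0 0 0 0.105 204;0 0 0 0.105 204;0 0 0 0.105 204;0 0 0 0.105 204;0 0 0 0.105 204;0 0 0 0.105 204;0 0 0 0.105 204")

```text
time_s: 15.8
tool_pos: [0.5009, 0.0536, 0.1705]
tool_rot: [-180.0, 0.1, -13.7]
force: [0.4, 1.5, -2.9]
grip_width: 0.0176
grasp_force: 1.7
```

```bash
python3 -c "
from h import *
o=telemetry.get_obs();im=cams.read_camera('wrist');cv2.imwrite('pics/w10.png',im)
print(o['time_s'],o['tool_pos'],o['tool_rot'],o['force'],o['qpos'],o['grip_width'],plan([.5016,.0537,.171],None,o),barwidth(im))"
```

```text
15.8 [0.50094448 0.05358831 0.17052799] [-1.79988863e+02  7.73477174e-02 -1.37401415e+01] [ 0.40143014  1.46457425 -2.86505822] [  23.1702154     4.3620361   -33.43566766  106.47042497    2.51234429
   69.97127366 -114.79291635] 0.017582631455814037 ([0.6, -0.3, -0.5], None) ([30.59, 12.43, 10.97], 316, 275, 369)
```

>>> arm_command(series="0.5 0 0 0 0;0 0 0 0 0;0 0 0 0 0;0 0 0 0 0;0 0 0 0 0;0 0 0 0 0;0 0 0 0 0;0 0 0 -0.12 0;0 0 0 -0.12 0;0 0 0 -0.12 0;0 0 0 -0.12 0;0 0 0 -0.12 0;0 0 0 -0.12 0;0 0 0 -0.12 0;0 0 0 -0.12 0;0 0 0 -0.12 0;0 0 0 -0.12 0;0 0 0 -0.12 0;0 0 0 -0.12 0")

```text
time_s: 17.43
tool_pos: [0.502, 0.053, 0.1711]
tool_rot: [180.0, 0.0, 69.2]
force: [-0.1, 0.2, 0.8]
grip_width: 0.0869
grasp_force: 0.0
```

>>> arm_command(series="0 0 0 -0.12 0;0 0 0 -0.12 0;0 0 0 -0.12 0;0 0 0 -0.12 0;0 0 0 -0.12 0;0 0 0 -0.12 0;0 0 0 -0.12 0;0 0 0 -0.12 0;0 0 0 -0.12 0;0 0 0 -0.12 0;0 0 0 -0.12 0;0 0 0 -0.12 0;0 0 0 -0.12 0;0 0 0 -0.12 0;0 0 0 -0.12 0;0 0 0 -0.08 0;0 0 0 0 0")

```text
time_s: 18.85
tool_pos: [0.502, 0.053, 0.1711]
tool_rot: [-180.0, 0.0, 176.7]
force: [1.0, 0.2, 0.3]
grip_width: 0.087
grasp_force: 0.0
```

```bash
python3 -c "
from h import *
o=telemetry.get_obs();im=cams.read_camera('wrist');cv2.imwrite('pics/w11.png',im)
print(o['time_s'],o['tool_pos'],o['tool_rot'],o['force'],o['qpos'],o['grip_width'],plan([.5016,.0537,.169],177.3,o),barwidth(im))
print(proj('wrist',[[.5016,.0537,.1985]],o))"
```

```text
18.85 [0.50200969 0.05301584 0.1710589 ] [-1.79991173e+02  5.72148064e-03  1.76705776e+02] [0.95648429 0.2490397  0.34035535] [ 31.95943738   5.24308164 -42.71428534 106.11707041   3.79140942
  70.06248804  74.77633104] 0.08695339351152964 ([0.4, 0.7, 2.1], np.float64(-0.010371172050489985)) ([72.51, 21.6, -21.76], 323, 275, 369)
[[322.35367468 323.45656396]]
```

>>> arm_command(series="0.4 0.7 2 0 204;0 0 0 0 204;0 0 0 0 204;0 0 0 0 204;0 0 0 0 204;0 0 0 0 204;0 0 0 0 204;0 0 0 0 204;0 0 0 0.1 204;0 0 0 0.1 204;0 0 0 0.1 204;0 0 0 0.1 204;0 0 0 0.1 204;0 0 0 0.1 204;0 0 0 0.1 204;0 0 0 0.1 204;0 0 0 0.1 204;0 0 0 0.1 204;0 0 0 0.1 204;0 0 0 0.1 204")

```text
time_s: 20.57
tool_pos: [0.5014, 0.0537, 0.1685]
tool_rot: [-180.0, -0.0, 107.5]
force: [0.7, -0.4, -2.9]
grip_width: 0.0175
grasp_force: 1.7
```

>>> arm_command(series="0 0 1 0.1 204;0 0 0 0.1 204;0 0 0 0.1 204;0 0 0 0.1 204;0 0 0 0.1 204;0 0 0 0.1 204;0 0 0 0.1 204;0 0 0 0.1 204;0 0 0 0.1 204;0 0 0 0.1 204;0 0 1 0.1 204;0 0 0 0.1 204;0 0 0 0.1 204;0 0 0 0.1 204;0 0 0 0.1 204;0 0 0 0.1 204;0 0 0 0 204;0 0 0 0 204")

```text
time_s: 22.07
tool_pos: [0.5016, 0.0537, 0.167]
tool_rot: [180.0, 0.0, 16.3]
force: [0.0, 0.0, 0.8]
grip_width: 0.0171
grasp_force: 0.1
```

```bash
python3 -c "
from h import *
o=telemetry.get_obs();im=cams.read_camera('wrist');cv2.imwrite('pics/w12.png',im)
print(o['time_s'],o['tool_pos'],o['tool_rot'],o['force'],o['qpos'],o['grip_width'],o['grasp_force'],plan([.5016,.0537,.167],-12.4,o),barwidth(im))
b=np.deg2rad(o['tool_rot'][2]+10);d=.023*np.array([np.cos(b),np.sin(b),0])
for z in(.203,.198,.195):print(z,proj('wrist',[np.array([.5018,.0537,z])+d,np.array([.5018,.0537,z])-d],o)[:,1])"
```

```text
22.0667 [0.5015574  0.05374394 0.1669694 ] [1.79996752e+02 1.47899824e-02 1.63031064e+01] [0.02306919 0.03627588 0.79110705] [ 24.09006024   4.66817641 -34.50911147 106.66252792   2.8261469
  69.52524181 -85.017058  ] 0.017068811338237292 0.06190482988813528 ([0.0, 0.1, -0.0], np.float64(0.5009637128831232)) ([30.95, 11.09, 9.82], 317, 277, 371)
0.203 [287.29198773 384.80714622]
0.198 [282.12723421 377.23761203]
0.195 [279.19137036 372.90495141]
```

>>> arm_command(series="0 0 0 0.1 204;0 0 0 0.1 204;0 0 0 0.1 204;0 0 0 0.1 204;0 0 0 0.1 204;0 0 0 0 204;0 0 0 0 204;0 0 0 0 204;0 0 0 0 255;0 0 0 0 255;0 0 0 0 255;0 0 0 0 255;0 0 0 0 255;0 0 0 0 255;0 0 0 0 255;0 0 0 0 255", squeeze=10)

```text
time_s: 23.45
tool_pos: [0.5014, 0.0537, 0.1669]
tool_rot: [180.0, 0.0, -12.5]
force: [-1.5, -0.3, -0.7]
grip_width: 0.0139
grasp_force: 10.0
```

```bash
python3 -c "
from h import *
o=telemetry.get_obs();im=cams.read_camera('wrist');t=cams.read_camera('top')
print(o['time_s'],o['tool_pos'],o['tool_rot'],o['force'],o['wrist_torque'],o['grip_width'],o['grasp_force'],barwidth(im))
b=np.deg2rad(o['tool_rot'][2]);d=.023*np.array([np.cos(b),np.sin(b),0])
for z in(.203,.198,.195):print(z,proj('wrist',[np.array([.5018,.0537,z])+d,np.array([.5018,.0537,z])-d],o)[:,1])
cv2.imwrite('pics/fin.png',cv2.hconcat([cv2.resize(im[140:440,120:520],None,fx=1.5,fy=1.5),cv2.resize(t[190:300,215:285],(200,450))]))"
```

```text
23.45 [0.50138973 0.0536793  0.16690656] [ 1.79979727e+02  2.88855631e-02 -1.24973337e+01] [-1.48843668 -0.29976853 -0.70257618] [-0.18292813  0.35020011  0.01087907] 0.013882798899995165 9.96060231467709 ([30.71, 1.07, -0.51], 321, 275, 370)
0.203 [285.79470482 384.99111693]
0.198 [280.66630883 377.41114894]
0.195 [277.75146309 373.07253363]
```

View pics/fin.png

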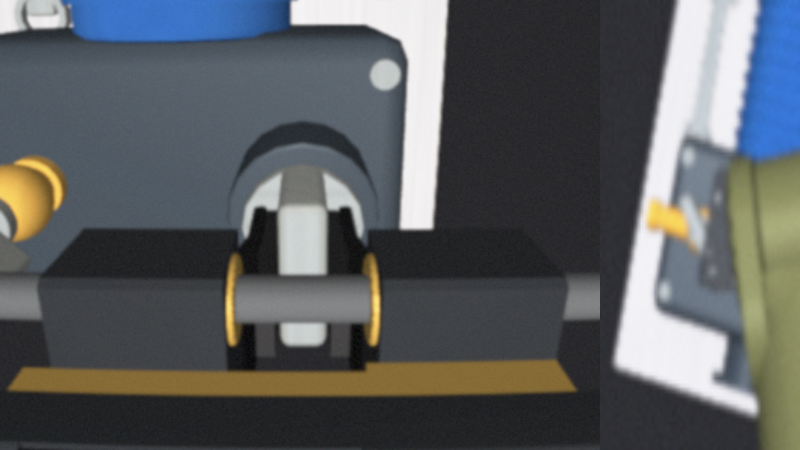

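The plug is gripped at 10 N, aligned at yaw -12.5°, one full turn on from the drop and about 14 mm down. The top view shows the vent still at 45° and untouched, so I'm handing the job in.

```bash
python3 -c "
from cell import env
print(env.sign_off())"
```

```text
the job is handed in; nothing more can be done
None
```

The job is handed in at about 23.5 s with no verdict shown. By the camera, the vent is half open and the plug dropped into its thread. It was then turned one full turn forward, with one regrasp midway, and is still gripped at 10 N.

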